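Set the extraction iris damper and start the sander extraction

ROBOT

A 6-joint arm with a two-finger parallel gripper is mounted at the origin on the work surface. World frame = base frame: x ahead of the robot, y to its left, z up, the work surface at z = 0. Lengths are in m, angles in rad, forces in N, time in s.
With the tool pointing down it reaches from about 0.325 to 0.775 m from the base axis. Payload 5.5 kg.
Tool frame: the origin (TCP) lies at the very end of the fingers, on their centre line; the grasp point (between the pads) lies 19 mm behind it; x points along the fingers, z is the direction in which the jaws open and shut, and the axes are right-handed (so a half turn about x gives the same grasp; the last joint's range is limited). The gripper opens to 85 mm and grips with 20 to 120 N. Pads are 22 mm wide; open, the fingers measure 114 mm over their backs; the gripper's body (76 mm by 85 mm) begins 54 mm behind the grasp point. The pads swing forward as they close: fully open they stand 13 mm farther back than shut.
Start: joints at [-1.225, 0.091, 1.231, -0, 1.82, -0.057], TCP at [0.235, -0.552, 0.231] pointing down, gripper open.
Joint ranges: [-2.87, 2.87], [-0.86, 2.18], [0.17, 2.46], [-1.51, 4.65], [0.06, 2.69], [-2.65, 2.65]. Speed limits (rad/s): [2.57, 2.57, 3.01, 3.14, 3.14, 3.14].

INTERFACE

Orientations are given as a rotation vector (axis times angle).
In Python, from cell import arm gives the robot as it stands. The module is installed in compiled form; this text tells all that it offers. Calls block until the motion is done:
- arm.move_pose(position, orientation): joint-space move of the TCP to a pose.
- arm.line_to(position, rot=None, speed=0.15, contact_N=None): straight line of the TCP; rot=None keeps the orientation; speed is the mean speed in m/s. With contact_N (N) it stops when the force on the tool has changed by that much, and returns True; else False.
- arm.movej(angles): joint-space move.
- arm.command_gripper(opening, strength=None): finger opening in m; strength is the grip in N (None keeps the last); returns when the fingers have stopped.
- arm.dwell(seconds).
- arm.inverse_kinematics(position, orientation): joint angles nearest the present ones, or None.
- arm.camera(name): name is "side" or "top"; returns a dict with "img" (384x512x3 uint8, red, green, blue), "range_z" (384x512 float32, m along the optical axis (not along the pixel's ray), 0 where there is no reading), "vertical_fov" (degrees; the focal length in pixels is half the picture's height over the tangent of half this angle, whatever the lens; pixels are square), "cx", "cy" (the principal point, pixels), "D" ([k1, k2, p1, p2, k3] as OpenCV has them; the pictures are not rectified), "xyz" and "rotation" of the camera in the world. Camera axes: x right, y up, looking along -z (the intrinsics and any distortion apply to the point x, -y, -z); pixel columns grow to the right and rows downward; lengths in m; the calibration is good to about 2 mm. A picture is of the moment at which its call begins.
A pose or a line that the arm cannot do raises arm.PlanningError and nothing moves.
- arm.hand_in(): hands the job in, once; it reports no verdict.
Readings, each from a call of its own:
- arm.get_t(): time.
- arm.get_joint_positions(): joint angles.
- arm.get_joint_velocities(): joint speeds.
- arm.get_joint_efforts(): joint torques, N m.
- arm.get_tcp_pos(): TCP position.
- arm.get_eef_rot(): TCP orientation.
- arm.get_ft_force(): force on the tool from outside, world axes, zero at the start.
- arm.get_torque(): the same for the moment, N m.
- arm.get_gripper_width(): finger opening in m.
Only numpy, scipy, OpenCV 4.12 (cv2) and the standard library are available. Lean on these libraries where they do the work, as an engineer would, in place of code of your own. Each camera call takes 0.05 s, during which the arm holds its last target. There are 200 camera calls.

TASK

On the sanding bench, push the blue post of the iris damper's lever gently round its arc until the lever points straight at the orange clip on the scale, without gripping it hard or shifting the clip. Then press the green button on the yellow control box right down and let it come up again. Leave the red button alone, only touch the control box (do not lift it or shove it about), and leave the other things on the bench where they are.

Things in the scene. Friction and masses are not known exactly. Their poses are not given: they have to be found in the camera images.
- damper: iris damper bolted to the bench: round dark steel flange of radius 130 mm, 12 mm thick, with white scale ticks; on it a black knurled ring (radius 66 mm, 15 to 43 mm high) that turns about the vertical axis and, inside it, an open aluminium spigot (radius 55 mm) with iris blades, top 70 mm above the bench. Origin: on the ring's axis, at bench height. z up. The scale lies on its -x side; its own yaw varies by up to 0.5 rad
- ring (a joint): angle of the ring and its lever, 0 to 2.0 rad, growing counter-clockwise seen from above. At value q the lever points from the axis in the direction pi - 1 + q in the damper's frame (q = 1 is the damper's -x). It starts near 0 and the clip is always at a greater value. Stiff: about 2 N at the post moves it, it stays where it is left
- lever_post (a point): top centre of the upright blue post (16 mm diameter, from 38 to 98 mm above the bench) on the steel lever, 100 mm from the ring's axis; the flat lever under it (14 mm wide, 30 to 38 mm high) runs from the ring out to 122 mm from the axis, with a white line along its end. x axis: outwards along the lever; z up
- clip_mark (a point): top centre of the orange set-point clip (20 x 18 mm, top 23 mm above the bench) on the flange's rim, 139 mm from the ring's axis, below and outside the lever's path, with a small pointer (5 mm wide) reaching in to 115 mm from the axis. x axis: outwards from the ring's axis through the clip. The lever passes over the pointer without touching; the clip slides along the rim only if pushed with more than 10 N
- clip (a joint): angle of the clip about the ring's axis, measured in the same way as joint ring: the lever points at the clip when the two are equal
- box: loose yellow control box, 90 x 140 mm, 50 mm high, 0.55 to 1 kg, on rubber feet; origin under its centre, z up. It carries two push buttons of 28 mm diameter: green at its +y half, red at its -y half, 72 mm apart
- start_top (a point): centre of the top of the green button when up; press straight down; z up. 6 mm of travel against a spring, 5 N when fully down
- start (a joint): travel of the green button, 0 (up) to 0.006 m (fully down)
- stop_top (a point): centre of the top of the red button, of the same make; not to be pressed
- stop (a joint): travel of the red button, 0 (up) to 0.006 m
- jar: bystander: closed jar, 60 mm diameter, 75 mm high, behind the damper; origin under its centre
- tape: bystander: blue roll core, 90 mm diameter, 25 mm high, behind the damper; origin under its centre
- block: bystander: cork sanding block 60 x 110 mm, 25 mm high, beyond the control box; origin under its centre
- brush: bystander: brush about 170 mm long, lying before the control box
- panel: bystander: grey plate with holes, 260 x 170 x 8 mm, lying flat at the right of the bench
- cup: bystander: white cup, 76 mm diameter, 90 mm high, at the left of the bench
- bottle: bystander: bottle, 66 mm diameter, 160 mm high, at the far right
Not all that is in view belongs to the job. Of the things that look like the box, take the one that is farthest to the robot's right at the start.

How it is judged:
On the way, in this order (a step that is already met when the one before it is completed fails the run):
1. the lever points at the orange clip and stands still (angle between the x axis of lever_post and the x axis of clip_mark, either way round below 0.07 rad and velocity of joint ring between -0.03 and 0.03 rad/s), for 0.3 s.
2. the green button is pressed down with the lever set (angle between the x axis of lever_post and the x axis of clip_mark, either way round below 0.07 rad and value of joint start above 0.0045 m), for 0.05 s.
At the end, for the whole second after the job is handed in: the lever points at the orange clip to within 0.07 rad (4 degrees, 7 mm at the post) and is still, both buttons are up, the clip is within 8 mm, the control box within 25 mm and every bystander within 30 mm of where it began (all of step 1 and value of joint each of start, stop below 0.002 m and distance of clip_mark from where it was at the start of the episode below 0.008 m and distance of box from where it was at the start of the episode below 0.025 m and angle between box's own z axis and vertical below 0.1 rad and distance of each of jar, tape, block, brush, panel, cup, bottle from where it was at the start of the episode below 0.03 m); the robot touches nothing.
It fails at once if the green button is pressed before the lever points at the clip (not (angle between the x axis of lever_post and the x axis of clip_mark, either way round below 0.07 rad) and value of joint start above 0.003 m).
It fails at once if the red button is pressed (value of joint stop above 0.003 m).
It fails at once if the lever is pinched or shoved with more than 20 N (contact force between the fingers and ring above 20 N).
It fails at once if the control box is lifted 10 mm, tipped, or pushed more than 25 mm (height (world z) of box above 0.01 m or distance of box from where it was at the start of the episode above 0.025 m or angle between box's own z axis and vertical above 0.2 rad).
It fails at once if the orange clip is shifted more than 8 mm or a bystander more than 30 mm (distance of clip_mark from where it was at the start of the episode above 0.008 m or distance of any of jar, tape, block, brush, panel, cup, bottle from where it was at the start of the episode above 0.03 m).
It also fails if it takes over 61 s, if anything falls off the work surface, if the arm or the gripper's body presses on something with over 40 N, if the wrist force passes 120 N, or if a joint passes its speed limit or range.

## Working session

There is one attempt and no reset: what is moved stays moved. The work goes in short steps, each a Python script; the robot and the scene stay as the last script left them, time stands still between calls to the robot, and variables do not carry over. Pictures are saved under pics/ and viewed, about 8 in all and at most 12, crops included, and the job is handed in when it is done.

```bash
mkdir -p pics; cat > h.py <<'E'
import numpy as np, cv2
from scipy.spatial.transform import Rotation as R
from cell import arm
def K(c):
    f=192/np.tan(np.radians(c["vertical_fov"])/2)
    return np.array([[f,0,c["cx"]],[0,f,c["cy"]],[0,0,1.]])
def rot(c):
    r=np.array(c["rotation"],float)
    return r if r.shape==(3,3) else R.from_rotvec(r).as_matrix()
def rays(c,px):
    u=cv2.undistortPoints(np.array(px,float).reshape(-1,1,2),K(c),np.array(c["D"],float)).reshape(-1,2)
    return np.c_[u[:,0],-u[:,1],-np.ones(len(u))]@rot(c).T
def plane(c,px,z):
    d=rays(c,px); o=np.array(c["xyz"]); return o+d*((z-o[2])/d[:,2])[:,None]
def depth(c,px):
    p=np.array(px,int).reshape(-1,2); return np.array(c["xyz"])+rays(c,px)*c["range_z"][p[:,1],p[:,0]][:,None]
def proj(c,P):
    q=(np.atleast_2d(P)-np.array(c["xyz"]))@rot(c); q=q*[1,-1,-1]
    return cv2.projectPoints(q,np.zeros(3),np.zeros(3),K(c),np.array(c["D"],float))[0].reshape(-1,2)
E
python3 - <<'E'
from h import *
for n in("top","side"):
    c=arm.camera(n); cv2.imwrite(f"pics/{n}0.png",c["img"][:,:,::-1]); np.save(f"{n}0.npy",c,allow_pickle=True)
    print(n,c["xyz"],c["rotation"],c["vertical_fov"],c["cx"],c["cy"],c["D"])
print(arm.get_t(),arm.get_tcp_pos(),arm.get_eef_rot(),arm.get_ft_force())
E
```

```text
top [ 0.37979482 -0.01483551  1.24792824] [ 0.07822348 -0.07981761 -1.556039  ] 56.50165447342681 260.2589346809385 190.3756115881279 [-0.00723345  0.          0.          0.          0.        ]
side [-0.35707222  0.7925746   0.77404296] [ 0.48286289 -1.19465208 -2.06680811] 54.4100919155437 253.4822776496831 193.99164910449784 [-0.11362241  0.          0.          0.          0.        ]
0.1 [ 0.23512224 -0.55175201  0.23022592] [ 0.90864949  1.37472097 -0.90685195] [-0.23920556  0.09581408  0.27001236]
```

View pics/top0.png

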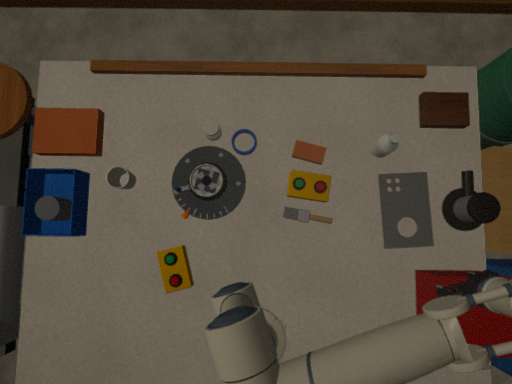

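View pics/side0.png

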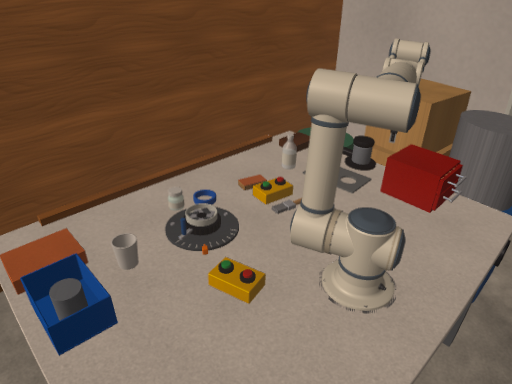

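The top view shows two box-like things: a yellow box at (310,186) and another at (174,269). The robot's right is image-right, so the box meant is the one at (310,186). This fits the block beyond it and the brush before it. The damper is at about (208,182), the post at (178,189) and the clip at (186,214). I'll measure these and confirm with a crop.

```bash
cat > meas.py <<'E'
from h import *
def comps(m,amin=4):
    n,l,s,ce=cv2.connectedComponentsWithStats(m.astype(np.uint8)); return [(ce[i].round(1),s[i,4]) for i in range(1,n) if s[i,4]>=amin]
def hsv(c): return [a.astype(int) for a in cv2.split(cv2.cvtColor(c["img"],cv2.COLOR_RGB2HSV))]
def win(m,x0,x1,y0,y1):
    k=np.zeros_like(m); k[y0:y1,x0:x1]=m[y0:y1,x0:x1]; return k
E
python3 - <<'E'
from meas import *
t=np.load("top0.npy",allow_pickle=True).item(); s=np.load("side0.npy",allow_pickle=True).item()
for n,c,W,B in(("top",t,(165,250,140,225),(280,335,165,205)),("side",s,(160,245,200,256),(245,298,172,205))):
    h,sa,v=hsv(c)
    print(n,"blue",comps(win((h>100)&(h<130)&(sa>100),*W)))
    print(n,"orange",comps(win((h<20)&(sa>150)&(v>100),*W)))
    print(n,"green",comps(win((h>40)&(h<90)&(sa>100),*B)),"red",comps(win(((h<8)|(h>172))&(sa>120),*B)),"yellow",comps(win((h>18)&(h<32)&(sa>120),*B)))
    if n=="top":
        m=win(((v<95)&(sa<90)),*W).astype(np.uint8)
        k=max(cv2.findContours(m,cv2.RETR_EXTERNAL,2)[0],key=cv2.contourArea)
        P=plane(c,k.reshape(-1,2),0.012)[:,:2]
        A=np.c_[2*P,np.ones(len(P))]
        for _ in range(4):
            x=np.linalg.lstsq(A,(P**2).sum(1),rcond=None)[0]; r=np.sqrt(x[2]+x[:2]@x[:2]); e=np.abs(np.hypot(*(P-x[:2]).T)-r)
            print("flange",x[:2],r,len(P)); g=e<0.006; P=P[g];A=A[g]
def up(c,x0,x1,y0,y1): return cv2.resize(c["img"][y0:y1,x0:x1,::-1],(400,400) ,interpolation=cv2.INTER_CUBIC)
cv2.imwrite("pics/crop1.png",np.hstack([up(t,165,250,140,225),up(t,275,345,145,215)]))
E
```

```text
top blue [(array([238.8, 149. ]), np.int32(52)), (array([176.3, 188.1]), np.int32(27))]
top orange [(array([184.9, 214.2]), np.int32(33))]
top green [(array([299. , 182.8]), np.int32(63))] red [(array([320.1, 186.2]), np.int32(66))] yellow [(array([308.1, 185.6]), np.int32(857))]
flange [0.53225324 0.16550569] 0.12828731347406824 110
flange [0.53194734 0.16575432] 0.12856569173770765 105
flange [0.53194734 0.16575432] 0.12856569173770765 105
flange [0.53194734 0.16575432] 0.12856569173770765 105
side blue [(array([204.4, 201.2]), np.int32(69)), (array([182.8, 225.8]), np.int32(68))]
side orange [(array([204.5, 249. ]), np.int32(51))]
side green [(array([265.4, 183.8]), np.int32(30))] red [(array([279.9, 179.2]), np.int32(33))] yellow [(array([272. , 191.4]), np.int32(574))]
```

View pics/crop1.png

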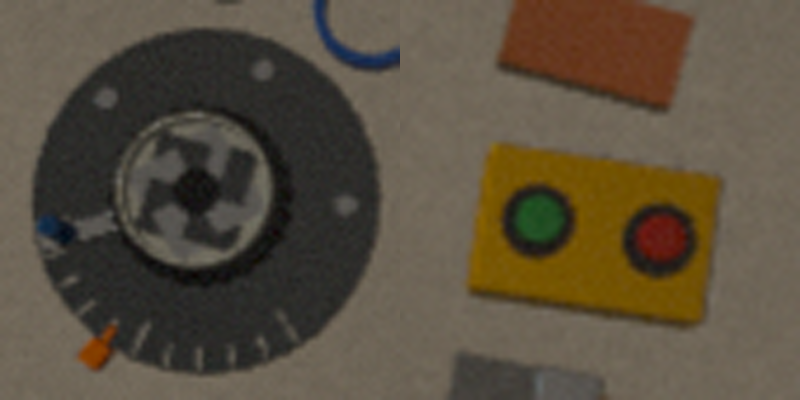

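The crop confirms it. On the left are the post at crop (55,230) and the clip at (97,350), which is counter-clockwise of the lever. On the right is the target box, with green at image-left (+y) and red at image-right.

```bash
python3 - <<'E'
from meas import *
t=np.load("top0.npy",allow_pickle=True).item(); s=np.load("side0.npy",allow_pickle=True).item()
def tri(a,b):
    o1,o2=np.array(t["xyz"]),np.array(s["xyz"]); d1,d2=rays(t,[a])[0],rays(s,[b])[0]
    k=np.linalg.lstsq(np.c_[d1,-d2],o2-o1,rcond=None)[0]; p,q=o1+k[0]*d1,o2+k[1]*d2; return (p+q)/2,np.linalg.norm(p-q)
print("post tri",tri((176.3,188.1),(182.8,225.8)))
print("clip tri",tri((184.9,214.2),(204.5,249)), plane(t,[(184.9,214.2)],.02),plane(s,[(204.5,249)],.018))
print("green tri",tri((299,182.8),(265.4,183.8)),"depth",depth(t,[(299,183)]),depth(s,[(265,184)]),"red",depth(t,[(320,186)]))
print("box body depth",depth(t,[(310,178),(309,185),(308,193)]))
C=np.array([.532,.1657])
h,sa,v=hsv(t)
for n,m,z in(("post",win((h>100)&(h<130)&(sa>100),165,200,170,225),.085),("clip",win((h<20)&(sa>150)&(v>100),165,250,140,225),.022)):
    y,x=np.nonzero(m); P=plane(t,np.c_[x,y],z)[:,:2]; d=P.mean(0)-C; print(n,P.mean(0),np.hypot(*d),np.arctan2(d[1],d[0]))
    print(np.c_[x,y].min(0),np.c_[x,y].max(0))
# spigot rim centre at z .07 from depth
g=np.mgrid[160:205,185:230].reshape(2,-1)[::-1].T; D=depth(t,g); k=(D[:,2]>.06)&(D[:,2]<.08); P=D[k][:,:2]; print("spigot",cv2.minEnclosingCircle(P.astype(np.float32)),k.sum())
print(arm.inverse_kinematics([.5,.05,.2],R.from_matrix(np.array([[0,0,1],[0,1,0],[-1,0,0]]).astype(float)).as_rotvec()))
E
```

```text
post tri (array([0.50320689, 0.26386532, 0.06844847]), np.float64(0.0007562984313151359))
clip tri (array([0.41868237, 0.24380488, 0.01257578]), np.float64(0.0001920860874919913)) [[0.41838366 0.24217861 0.02      ]] [[0.41323743 0.2477706  0.018     ]]
green tri (array([ 0.52749453, -0.14334499,  0.06466462]), np.float64(0.0023906888147114144)) depth [[ 0.5255191  -0.14378167  0.06811021]] [[ 0.52228529 -0.13388662  0.06947963]] red [[ 0.51622994 -0.21337108  0.06970755]]
box body depth [[ 0.54580971 -0.18346692  0.04627334]
 [ 0.52177336 -0.1799694   0.04692641]
 [ 0.49450333 -0.17653989  0.04720485]]
post [0.50107068 0.25954829] 0.09881358256374947 1.889153564024056
[173 186] [180 191]
clip [0.4183855  0.24183354] 0.13676465149785708 2.5512140586854066
[182 210] [188 218]
spigot ((0.5321436524391174, 0.16611190140247345), 0.055156953632831573) 159
[ 3.19543879e-02 -1.76046762e-01  1.54565950e+00 -4.44089210e-16
  1.77197991e+00  3.19543879e-02]
```

```bash
cat >> meas.py <<'E'
C=np.array([.532,.166])
def ori(a,s):   # tool down, tool y along s*ccw tangent at angle a
    y=s*np.array([-np.sin(a),np.cos(a),0]); x=np.array([0,0,-1.]); return R.from_matrix(np.c_[x,y,np.cross(x,y)]).as_rotvec()
def pos(a,z,r=.1): return [C[0]+r*np.cos(a),C[1]+r*np.sin(a),z]
def look(n,cam="top"):
    c=arm.camera(cam); np.save(n+".npy",c,allow_pickle=True); return c
E
python3 - <<'E'
from meas import *
a=1.45
for s in(1,-1): print(s,[arm.inverse_kinematics(pos(b,.05),ori(b,s)) for b in (a,2.4)])
s=min((1,-1),key=lambda s:sum(abs(arm.inverse_kinematics(pos(b,.05),ori(b,s))[5]) for b in(a,2.4))); print("s",s)
arm.command_gripper(0.0,20)
arm.move_pose(pos(a,.2),ori(a,s))
arm.line_to(pos(a,.055)); arm.dwell(.2)
f0=np.array(arm.get_ft_force())
hit=False
while a<1.85 and not hit:
    a+=.03; hit=arm.line_to(pos(a,.055),ori(a,s),speed=.03,contact_N=1.2)
p=np.array(arm.get_tcp_pos()); d=p[:2]-C
print(hit,a,np.hypot(*d),np.arctan2(d[1],d[0]),f0,arm.get_ft_force(),arm.get_t(),p)
E
```

```text
1 [array([ 3.97464918e-01,  1.44990100e-01,  1.49483363e+00, -4.44089210e-16,
        1.50176893e+00, -1.05253508e+00]), array([ 4.05174773e-01, -9.87982728e-02,  1.74242506e+00, -4.44089210e-16,
        1.49796586e+00, -1.99482523e+00])]
-1 [array([ 3.97464918e-01,  1.44990100e-01,  1.49483363e+00, -4.44089210e-16,
        1.50176893e+00,  2.08905757e+00]), array([ 4.05174773e-01, -9.87982728e-02,  1.74242506e+00, -4.44089210e-16,
        1.49796586e+00,  1.14676743e+00])]
s 1
False 1.8700000000000003 0.1000147814935062 1.8702809558109568 [-0.34508356  0.55417834 -0.53259026] [0.66957006 0.13394521 0.7531872 ] 8.75 [0.50249286 0.26156299 0.05498906]
```

```bash
python3 - <<'E'
from meas import *
t=look("t1"); s=look("s1","side")
for n,c,W in(("top",t,(165,250,140,225)),("side",s,(160,245,180,256))):
    h,sa,v=hsv(c)
    print(n,comps(win((h>100)&(h<130)&(sa>100),*W)),comps(win((h<20)&(sa>150)&(v>100),*W)))
f=lambda c,x0,x1,y0,y1:cv2.resize(c["img"][y0:y1,x0:x1,::-1],(400,400),interpolation=cv2.INTER_CUBIC)
cv2.imwrite("pics/push1.png",np.hstack([f(t,155,255,130,230),f(s,150,250,165,265)]))
E
```

```text
top [(array([238.8, 149. ]), np.int32(52))] []
side [(array([205. , 196.3]), np.int32(200)), (array([188. , 227.4]), np.int32(69))] [(array([242.1, 181.9]), np.int32(26)), (array([204.4, 249.1]), np.int32(50))]
```

View pics/push1.png

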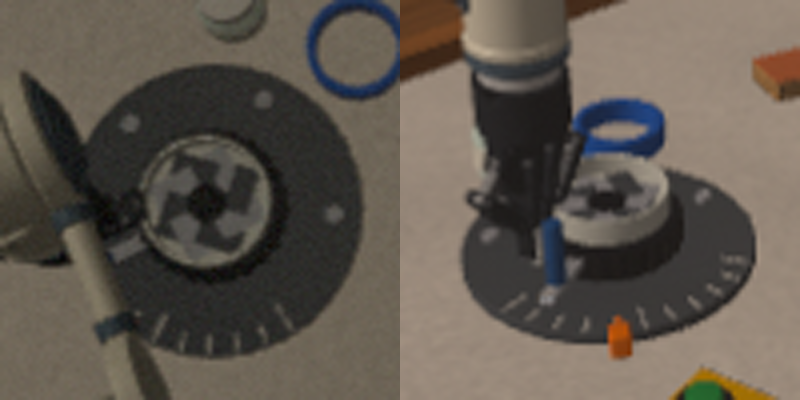

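The side view shows the closed fingers against the post, seen at crop (550,250), with the lever moving and the clip at (620,335) untouched. I'll keep going, tracking the post from the side camera.

```bash
cat >> meas.py <<'E'
def blobs(c):
    h,sa,v=hsv(c); big=lambda l:max(l,key=lambda b:b[1])[0] if l else None
    return big(comps(win((h>100)&(h<130)&(sa>100),160,245,208,256))),big(comps(win((h<20)&(sa>150)&(v>100),160,245,225,265)))
def angs(c):
    b,o=blobs(c); f=lambda p,z:(lambda d:(round(float(np.arctan2(d[1],d[0])),3),round(float(np.hypot(*d)),4)))(plane(c,[p],z)[0,:2]-C)
    return f(b,.0685) if b is not None else None, f(o,.0145) if o is not None else None
E
python3 - <<'E'
from meas import *
for n in("side0","s1"): print(n,angs(np.load(n+".npy",allow_pickle=True).item()))
for a in np.arange(1.9,2.26,.05):
    arm.line_to(pos(a,.055),ori(a,1),speed=.04)
    F=np.linalg.norm(arm.get_ft_force()); print(round(a,2),round(F,2),end="; ")
    if F>8: break
print(angs(look("s2","side")),arm.get_t())
E
```

```text
side0 ((1.854, 0.1022), (2.539, 0.1398))
s1 ((2.049, 0.1021), (2.537, 0.1403))
1.9 0.55; 1.95 1.69; 2.0 0.94; 2.05 0.51; 2.1 1.35; 2.15 0.96; 2.2 0.74; 2.25 1.03; ((2.428, 0.1009), (2.537, 0.1403)) 11.075
```

```bash
python3 - <<'E'
from meas import *
for a in (2.3,2.34,2.365): arm.line_to(pos(a,.055),ori(a,1),speed=.03)
arm.dwell(.3); print(angs(look("s3","side")),arm.get_ft_force())
arm.line_to(pos(2.2,.055),speed=.06)
arm.line_to(pos(2.2,.2)); 
G=[.5255,-.1435]
arm.move_pose([*G,.16],ori(0,1))
t=look("t4"); s=look("s4","side"); print(angs(s),arm.get_t(),arm.get_tcp_pos())
h,sa,v=hsv(t)
for n,m,z in(("post",win((h>100)&(h<130)&(sa>100),165,215,170,225),.085),("clip",win((h<20)&(sa>150)&(v>100),165,250,140,225),.022)):
    y,x=np.nonzero(m)
    if len(x): d=plane(t,np.c_[x,y],z)[:,:2].mean(0)-C; print(n,len(x),np.hypot(*d),np.arctan2(d[1],d[0]))
f=lambda c,x0,x1,y0,y1:cv2.resize(c["img"][y0:y1,x0:x1,::-1],(400,400),interpolation=cv2.INTER_CUBIC)
cv2.imwrite("pics/set.png",np.hstack([f(t,165,250,140,225),f(s,225,325,115,215)]))
E
```

```text
((2.546, 0.1007), (2.537, 0.1403)) [ 1.76140999  0.09513495 -0.26301627]
((2.546, 0.1013), (2.539, 0.1403)) 15.3833 [ 0.52575356 -0.14254413  0.16003551]
post 25 0.09998056635699537 2.56699911455884
clip 30 0.13811665714447527 2.5524158032817272
```

View pics/set.png

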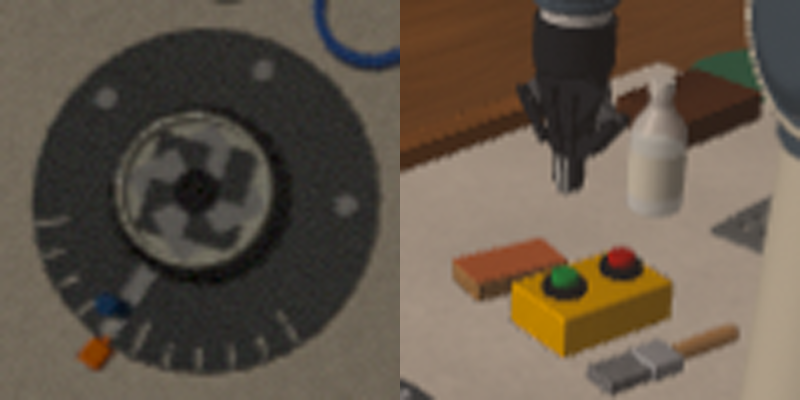

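The lever (2.546 from the side, 2.567 from the top) lines up with the clip (2.54 and 2.55), and the picture agrees: lever, post and clip at crop (110,305) to (97,352) lie on one ray. Next I press green.

```bash
python3 - <<'E'
from meas import *
G=[.5258,-.1435]
arm.line_to([*G,.085],speed=.1); arm.dwell(.2); f0=np.array(arm.get_ft_force())
print(arm.line_to([*G,.05],speed=.01,contact_N=1.5),arm.get_tcp_pos(),np.array(arm.get_ft_force())-f0)
z=arm.get_tcp_pos()[2]
for i in range(12):
    z-=.001; arm.line_to([*G,z],speed=.01); arm.dwell(.1); F=(np.array(arm.get_ft_force())-f0)[2]; print(round(z,4),round(arm.get_tcp_pos()[2],4),round(F,2))
    if F>9: break
arm.dwell(.2)
s=look("s5","side")
arm.line_to([*G,.16],speed=.06); arm.dwell(.2); print(arm.get_t(),arm.get_ft_force())
E
```

```text
True [ 0.52575074 -0.14349458  0.07077398] [ 0.09335558 -0.54679565  1.95134973]
0.0698 0.0699 2.35
0.0688 0.0689 2.86
0.0678 0.0679 4.8
0.0668 0.0669 4.63
0.0658 0.066 5.1
0.0648 0.066 10.07
22.4167 [-0.60494412 -0.38761534 -0.19104239]
```

The force rose to about 5 N and then hit a hard stop at z = 0.066, which is full travel. Now I'll move clear and check.

```bash
python3 - <<'E'
from meas import *
arm.movej([-1.225,.091,1.231,0,1.82,-.057])
arm.dwell(.3)
t=look("t6"); s=look("s6","side"); print(angs(s),arm.get_t())
t0=np.load("top0.npy",allow_pickle=True).item(); s0=np.load("side0.npy",allow_pickle=True).item()
for n,a,b in(("top",t0,t),("side",s0,s)):
    d=cv2.absdiff(cv2.GaussianBlur(a["img"],(5,5),0),cv2.GaussianBlur(b["img"],(5,5),0)).max(2)>25
    print(n,comps(d,8))
h=hsv(t)
print("green",comps(win((h[0]>40)&(h[0]<90)&(h[1]>100),280,335,165,205)),depth(t,[(299,183)]),"red",comps(win(((h[0]<8)|(h[0]>172))&(h[1]>120),280,335,165,205)),depth(t,[(320,186)]))
cv2.imwrite("pics/end.png",t["img"][:,:,::-1])
E
```

```text
((2.546, 0.1013), (2.539, 0.1398)) 24.6583
top [(array([185.1, 187.4]), np.int32(25)), (array([175.7, 187.2]), np.int32(15)), (array([194.1, 200. ]), np.int32(27)), (array([187.8, 209.5]), np.int32(10)), (array([485.2, 270.9]), np.int32(11)), (array([456.3, 280.4]), np.int32(107)), (array([441.1, 290.7]), np.int32(95))]
side [(array([182.5, 221.4]), np.int32(26)), (array([203.1, 230. ]), np.int32(90)), (array([188.5, 230. ]), np.int32(24)), (array([181., 236.]), np.int32(19))]
green [(array([298.9, 182.9]), np.int32(62))] [[ 0.52549921 -0.14376407  0.06827127]] red [(array([320.2, 186.1]), np.int32(68))] [[ 0.51663636 -0.21396249  0.06619783]]
```

View pics/end.png

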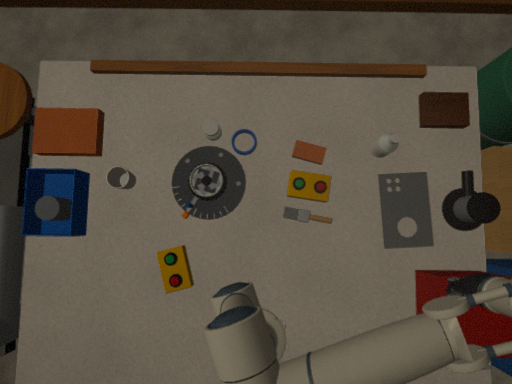

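The final top view shows the lever at the clip, around (188,210), and everything else where it was. Only the lever and the gripper, which is now closed, differ from the start.

```bash
python3 -c "
from cell import arm
arm.hand_in(); print(arm.get_t())"
```

```text
the job is handed in; nothing more can be done
the job is handed in; nothing more can be done
```

The lever now points at the orange clip, the green button on the right-hand yellow box was pressed right down and let up, and the job is handed in. The arm's clock read 24.7 s at the last check, and handing in gave no verdict.

- **Lever:** I pushed the post round its arc with closed fingers. The arm's force readings stayed under about 2 N. The last side view puts the lever at 2.546 rad and the clip at 2.539 rad. The top view, taken before the button press, gave 2.567 and 2.552 rad. That is 0.007 to 0.015 rad apart, against a limit of 0.07.
- **Clip:** no shift that the side camera could measure.
- **Green button:** I pressed it until it met a hard stop at about 10 N, after roughly 5 to 6 mm of travel, then released it. Its height afterwards matched the height at the start.
- **Red button:** never touched. Its depth reading came out 3.5 mm lower than at the start (66.2 mm against 69.7 mm). I put that down to depth noise, since the arm never went near it and neither camera's picture changed there.
- **Everything else:** comparing before and after pictures, only the lever and the closed gripper had changed. The box and the other things on the bench did not visibly move.

One thing did not go as planned: the contact stop did not trigger when the fingers first met the post. The lever had already been moved gently about 0.2 rad before I saw it on the side camera.

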